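# Make up two sampler trays

### The arm

A 6-joint arm with a two-finger parallel gripper is mounted at the origin on the work surface. World frame = base frame: x ahead of the robot, y to its left, z up, the work surface at z = 0. Lengths are in mm, angles in rad, forces in N, time in s.
With the tool pointing down it reaches from about 300 to 775 mm from the base axis. Payload 14.6 kg.
Tool frame: the origin (TCP) lies at the very end of the fingers, on their centre line; the grasp point (between the pads) lies 19 mm behind it; z points along the fingers, y is the line along which they close (so a half turn about z gives the same grasp; the last joint's range is limited). The gripper opens to 94 mm and grips with 3 to 60 N. Pads are 16 mm wide; open, the fingers measure 119 mm over their backs; the gripper's body (75 mm by 177 mm) begins 78 mm behind the grasp point.
Start: joints at [-1.413, 0.3, 1.521, -0, 1.321, -0.067], TCP at [122.595, -536.153, 205.446] pointing down, gripper open.
Joint ranges: [-3.03, 3.03], [-0.79, 2.21], [0.23, 2.52], [-1.04, 4.18], [0, 3.07], [-2.55, 2.55]. Speed limits (rad/s): [2.22, 2.22, 2.57, 3.14, 3.14, 3.14].

### API

Orientations are given as [roll, pitch, yaw] about the fixed x, y, z axes, in that order (R = Rz(yaw) Ry(pitch) Rx(roll)).
In Python, from cell import manip, eyes, ticket gives the robot as it stands. The module is installed in compiled form; this text tells all that it offers.
- The arm moves only by the tool arm_command, never from a script. Its argument "plan" is a list of rows, each a list of 5 numbers: the opening, from -1 (shut) to 1 (fully open), then the shift along the tool's x, y, z in m, then the turn about the tool's z in rad. In form: [[jaw, dx, dy, dz, roll], ...]. A call has 1 to 20 rows; each row shifts and turns the commanded pose from where the row before left it, along the tool's axes as they then stand; what a row does not reach is not made up. A row lasts 1/8 s, in which the tool goes at most 62.5 mm and 10.7 degrees, less where a joint would pass 70% of its speed; a pose out of reach is approached as far as the arm can. A call is refused whole if a number of a shift passes 0.0625 or a number of a turn 0.188, either way. A call with a gripper value outside its range is refused whole. The fingers move at their own pace and stop on an object; "newtons" is the grip in N (left out, the last holds). Time passes only in rows, so rows that do not move let the fingers close. It gives the time, the measured TCP pose, the force, the opening and the grip force at its end, in the units of the state.
- manip.read_state(): the state, without advancing time (a new reading comes with each control period).
- eyes.camera(name): name is "side" or "top"; returns a dict with "img" (384x512x3 uint8, blue, green, red), "z_map" (384x512 float32, mm along the optical axis (not along the pixel's ray), 0 where there is no reading), "fx", "fy", "cx", "cy" (pixels), "eye" and "orientation" of the camera in the world. Camera axes: x right, y down, z forward; pixel columns grow to the right and rows downward; lengths in mm; the calibration is good to about 2 mm. A picture is of the moment at which its call begins.
- ticket.sign_off(): hands the job in; it is judged then, once.
The state is a dict: "clock": time; "joints": joint angles; "qd": joint speeds; "effort": joint torques, N m; "eef_pos": TCP position; "eef_rot": TCP orientation; "wrist_force": force on the tool from outside, world axes, zero at the start; "moment": the same for the moment, N m; "finger_gap": finger opening in mm; "finger_force": force on a finger pad.
Only numpy, scipy, OpenCV 4.12 (cv2) and the standard library are available. Lean on these libraries where they do the work, as an engineer would, in place of code of your own. Each camera call takes 0.05 s, during which the arm holds its last target. There are 200 camera calls.

### The job

Make up the two sampler trays from the stock on the packing table: the three-cell tray gets a tall jar, the hexagonal jar and the squat jar; the two-cell tray gets a tall jar and the tin. In each tray stand one thing in each cell, upright on the floor of the cell, in order of height with the tallest next to the raised end wall and the shortest farthest from it. Set the glass down gently without dropping or tipping anything, and leave the sauce bottle standing where it is.

Things in the scene. Friction and masses are not known exactly. Their poses are not given: they have to be found in the camera images.
- tray_three: Long black plastic tray with three open cells, 268 mm by 92 mm. Cells in a row along its x axis, each 84 by 84 mm inside. Grey floor 4 mm thick; all walls and dividers 4 mm thick, 20 mm high, but the -x end wall (robot's side) is raised, 60 mm high. Fixed to the table. Origin: centre of underside; cell centres at x = -88 mm (beside the raised wall), 0 and +88 mm, y = 0.
- tray_two: Short black plastic tray with two open cells, 180 mm by 92 mm. Cells in a row along its x axis, each 84 by 84 mm inside. Grey floor 4 mm thick; all walls and dividers 4 mm thick, 20 mm high, but the -x end wall (robot's side) is raised, 60 mm high. Fixed to the table. Origin: centre of underside; cell centres at x = -44 mm (beside the raised wall) and +44 mm, y = 0.
- tall_jar_a: One of two identical tall jars (either may go in either tray): round straight-sided glass jar with a gold lid, 60 mm in diameter and 115 mm tall overall; the straight side, full 60 mm wide, runs from the base to 98 mm; the lid above is 56 mm across. About 0.34 kg. Stands upright; origin at the centre of its underside, z up.
- tall_jar_b: The other of the two identical tall jars: round straight-sided glass jar with a gold lid, 60 mm in diameter and 115 mm tall overall; the straight side, full 60 mm wide, runs from the base to 98 mm; the lid above is 56 mm across. About 0.34 kg. Stands upright; origin at the centre of its underside, z up.
- hex_jar: Hexagonal glass jar with a round gold lid, 85 mm tall overall; six-sided body 54 mm across the flats, 68 mm high; the lid is 44 mm across, from 72 to 85 mm. About 0.2 kg. Origin at the centre of its underside, z up; one pair of flats faces along its x axis, the others at 60 degree steps from it.
- squat_jar: Round squat glass jar with a gold lid as wide as the jar, 64 mm in diameter, 66 mm tall overall; it can be gripped at any height. About 0.2 kg. Origin at the centre of its underside, z up.
- tin: Rectangular metal tin, 70 mm (its x axis) by 44 mm (its y axis), 70 mm tall overall; the straight sides are 66 mm high, under a slightly smaller gold lid. About 0.15 kg. Origin at the centre of its underside, z up.
- sauce_bottle: Slim glass sauce bottle, 42 mm in diameter, 110 mm tall, with a narrow neck and gold cap. It belongs to neither tray and stays where it stands. Origin at the centre of its underside.

How it is judged (in metres and radians):
At the end, for the whole second after the job is handed in: From the raised wall: tall, hexagonal, squat jar in the three-cell tray; tall jar, tin in the other; each on its cell's floor (under 8 mm above the tray's underside), within 22 mm of the cell's centre, within 0.1 rad of upright, at rest; sauce bottle upright, moved under 30 mm (x of hex_jar in the frame of tray_three between -0.022 and 0.022 m and y of hex_jar in the frame of tray_three between -0.022 and 0.022 m and z of hex_jar in the frame of tray_three between 0 and 0.008 m and x of squat_jar in the frame of tray_three between 0.066 and 0.11 m and y of squat_jar in the frame of tray_three between -0.022 and 0.022 m and z of squat_jar in the frame of tray_three between 0 and 0.008 m and x of tin in the frame of tray_two between 0.022 and 0.066 m and y of tin in the frame of tray_two between -0.022 and 0.022 m and z of tin in the frame of tray_two between 0 and 0.008 m and ((x of tall_jar_a in the frame of tray_three between -0.11 and -0.066 m and y of tall_jar_a in the frame of tray_three between -0.022 and 0.022 m and z of tall_jar_a in the frame of tray_three between 0 and 0.008 m and x of tall_jar_b in the frame of tray_two between -0.066 and -0.022 m and y of tall_jar_b in the frame of tray_two between -0.022 and 0.022 m and z of tall_jar_b in the frame of tray_two between 0 and 0.008 m) or (x of tall_jar_b in the frame of tray_three between -0.11 and -0.066 m and y of tall_jar_b in the frame of tray_three between -0.022 and 0.022 m and z of tall_jar_b in the frame of tray_three between 0 and 0.008 m and x of tall_jar_a in the frame of tray_two between -0.066 and -0.022 m and y of tall_jar_a in the frame of tray_two between -0.022 and 0.022 m and z of tall_jar_a in the frame of tray_two between 0 and 0.008 m)) and angle between each of tall_jar_a, tall_jar_b, hex_jar, squat_jar, tin, sauce_bottle's own z axis and vertical below 0.1 rad and linear speed of each of tall_jar_a, tall_jar_b, hex_jar, squat_jar, tin below 0.02 m/s and angular speed of each of tall_jar_a, tall_jar_b, hex_jar, squat_jar, tin below 0.2 rad/s and distance of sauce_bottle from where it was at the start of the episode below 0.03 m); the robot touches nothing.
It fails at once if the sauce bottle, which belongs to neither kit, was pushed away or tipped (distance of sauce_bottle from where it was at the start of the episode above 0.03 m or angle between sauce_bottle's own z axis and vertical above 0.5 rad).
It fails at once if a jar or the tin was tipped over (angle between any of tall_jar_a, tall_jar_b, hex_jar, squat_jar, tin's own z axis and vertical above 0.7 rad).
It fails at once if a jar or the tin was dropped (falling free of the fingers faster than 0.7 m/s, about 25 mm of fall) ((contact force between tall_jar_a and the fingers below 0.05 N and linear speed of tall_jar_a above 0.7 m/s) or (contact force between tall_jar_b and the fingers below 0.05 N and linear speed of tall_jar_b above 0.7 m/s) or (contact force between hex_jar and the fingers below 0.05 N and linear speed of hex_jar above 0.7 m/s) or (contact force between squat_jar and the fingers below 0.05 N and linear speed of squat_jar above 0.7 m/s) or (contact force between tin and the fingers below 0.05 N and linear speed of tin above 0.7 m/s)).
It also fails if it takes over 128 s, if anything falls off the work surface, if the arm or the gripper's body presses on something with over 40 N, if the wrist force passes 120 N, or if a joint passes its speed limit or range.

## Working session

There is one attempt and no reset: what is moved stays moved. The work goes in short steps, Python scripts to look and compute and a tool call to move; the robot and the scene stay as the last step left them, time stands still between calls to the robot, and variables do not carry over. Pictures are saved under pics/ and viewed, at most 14 in all, crops included, and the job is handed in when it is done.

Besides the shell and the picture viewer there is one more tool, called by a JSON object that holds its "method" and its "body", one argument or row to a line. arm_command: Moves the arm, as the interface text tells. Its arguments: {"type":"object","properties":{"plan":{"type":"array"},"newtons":{"type":"number"}},"required":["plan"]}

```bash
mkdir -p pics; cat > h.py <<'E'
import numpy as np, cv2
from cell import manip, eyes, ticket
from scipy.spatial.transform import Rotation as R
def cloud(c):
    z=c["z_map"]; v,u=np.mgrid[:z.shape[0],:z.shape[1]]
    p=np.stack([(u-c["cx"])/c["fx"]*z,(v-c["cy"])/c["fy"]*z,z],-1)
    o=np.array(c["orientation"]); M=R.from_euler("xyz",o).as_matrix() if o.shape==(3,) else o
    w=p@M.T+np.array(c["eye"]); w[z==0]=np.nan
    return w
E
python3 - <<'E'
from h import *
print(manip.read_state())
for n in("top","side"):
    c=eyes.camera(n); cv2.imwrite(f"pics/{n}0.png",c["img"])
    print(n,{k:c[k] for k in("fx","fy","cx","cy","eye","orientation")})
    np.save(n+"0.npy",cloud(c))
E
```

```text
{'clock': 0.0, 'joints': array([-1.41260011e+00,  3.00471395e-01,  1.52161364e+00, -2.41332927e-05,
        1.32069573e+00, -6.66303486e-02]), 'qd': array([-6.38715258e-04,  1.16117212e-03, -4.05007605e-05, -1.67115462e-03,
        6.71456598e-04,  3.36280956e-04]), 'effort': array([ 2.17707951e-03, -5.31812382e+01, -3.52734160e+01,  7.09411385e-02,
        2.44986912e-02, -9.14243333e-05]), 'eef_pos': array([ 122.54659962, -535.89052348,  204.8723976 ]), 'eef_rot': array([-3.14040562e+00, -5.57825161e-05,  2.24832519e-01]), 'wrist_force': array([ 0.114747  ,  0.83707345, -0.21485724]), 'moment': array([ 0.01430674, -0.04380066,  0.08427852]), 'finger_force': 0.0, 'finger_gap': 94.01361476487378}
top {'fx': 357.66581081294544, 'fy': 357.66581081294544, 'cx': 253.91866611877114, 'cy': 191.79927324649134, 'eye': array([ 375.82783589,  -10.46112572, 1026.7914085 ]), 'orientation': array([-3.03966753,  0.03601724, -1.58948202])}
side {'fx': 353.2015102551427, 'fy': 353.2015102551427, 'cx': 257.94888319772184, 'cy': 198.07572630433995, 'eye': array([192.31263513, 799.00049409, 678.54009973]), 'orientation': array([-2.19337139,  0.01282164, -2.77751008])}
```

View pics/top0.png

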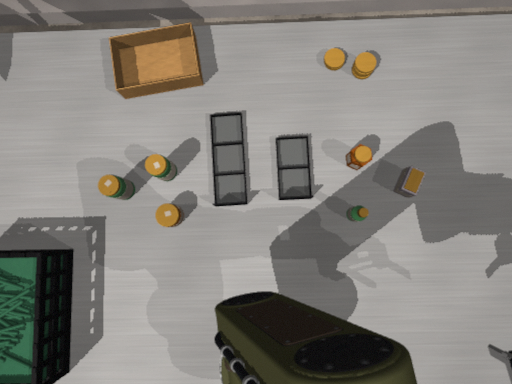

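View pics/side0.png

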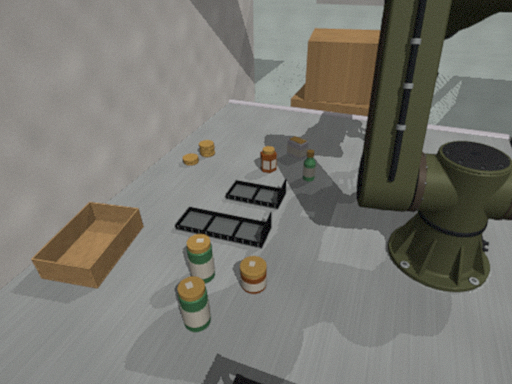

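```bash
python3 - <<'E'
import numpy as np, cv2
w=np.load("top0.npy"); z=w[...,2]
print("table z",np.nanmedian(z))
m=((z>40)&(z<150)).astype(np.uint8)
n,l,s,c=cv2.connectedComponentsWithStats(m)
for i in range(1,n):
    if s[i,4]<30: continue
    p=w[l==i]; t=np.nanpercentile(p[:,2],90); q=p[p[:,2]>t-6]
    r=cv2.minAreaRect(q[:,:2].astype(np.float32))
    cc=cv2.minEnclosingCircle(q[:,:2].astype(np.float32))
    print(i,s[i],"px",c[i].round(),"top z %.0f"%t,"mean",q.mean(0).round(1),"rect",np.round(r[0],1),np.round(r[1],1),round(r[2],1),"circ",np.round(cc[0],1),round(cc[1],1))
E
```

```text
table z 1.0709018463385291
1 [ 108   22   93   72 1477] px [151.  57.] top z 71 mean [867.8 304.4  69.4] rect [868.2 301.2] [163. 241.] 8.6 circ [867.9 300.3] 142.7
2 [354  52  22  21 359] px [365.  62.] top z 49 mean [ 839.6 -297.8   47.2] rect [ 840.1 -298.2] [57. 59.] 86.7 circ [ 839.8 -298. ] 30.0
3 [348 144  24  24 409] px [360. 155.] top z 87 mean [ 568.9 -267.    85.3] rect [ 568.4 -267.1] [42.4 41.2] 88.2 circ [ 569.5 -267.6] 22.0
4 [145 154  29  26 563] px [159. 166.] top z 118 mean [548.8 278.2 116. ] rect [548.6 277.9] [53.8 53.3] 87.0 circ [549.2 278.6] 27.8
5 [397 166  28  31 536] px [411. 181.] top z 72 mean [ 496.1 -401.3   70.1] rect [ 496.8 -401.9] [42.1 68.9] 63.7 circ [ 497.  -400.9] 38.0
6 [ 97 174  33  25 619] px [113. 186.] top z 118 mean [497.3 401.3 115.9] rect [497.4 402.5] [53.7 55.1] 21.8 circ [497.2 402. ] 28.4
7 [279 195  34   4  70] px [296. 197.] top z 62 mean [460.6 -92.1  60.5] rect [460.5 -89.8] [ 4.  89.3] 1.6 circ [461.5 -89.8] 44.7
8 [212 201  34   4  67] px [229. 203.] top z 62 mean [447.1  93.4  60.4] rect [447.2  92. ] [ 4.  89.7] 2.8 circ [447.6  92. ] 44.8
9 [155 203  26  24 476] px [167. 214.] top z 69 mean [418.8 261.1  67.2] rect [418.4 262. ] [62.3 61.4] 0.2 circ [419.2 261. ] 32.1
10 [349 205  19  16 239] px [358. 213.] top z 111 mean [ 413.  -254.   110.5] rect [ 413.3 -254.2] [23.  22.3] 42.7 circ [ 413.2 -254.2] 12.0
11 [   0  250   66  134 7678] px [ 29. 316.] top z 142 mean [189.8 562.3 145.8] rect [172.5 602.8] [313.4 107.6] 0.1 circ [172.5 603.8] 165.3
```

The top view shows the tall jars at px (156,165) and (110,186), the squat jar at (168,215), the hex jar at (360,155) and the tin at (412,181). The sauce bottle is at (358,213) and the trays at (229,158) and (294,167). The side view confirms these, and the heights match the given sizes. Next I need the tray poses and the yaw of the tin and hex jar.

```bash
python3 - <<'E'
import numpy as np, cv2
w=np.load("top0.npy"); s=np.load("side0.npy")
for nm,cl in(("top",w),("side",s)):
  P=cl.reshape(-1,3); P=P[np.isfinite(P).all(1)]
  for n,(x0,x1,y0,y1) in dict(three=(430,740,30,155),two=(440,660,-150,-30)).items():
    q=P[(P[:,0]>x0)&(P[:,0]<x1)&(P[:,1]>y0)&(P[:,1]<y1)&(P[:,2]>11)&(P[:,2]<75)]
    print(nm,n,len(q),[np.round(a,2).tolist() if not np.isscalar(a) else round(a,2) for a in cv2.minAreaRect(q[:,:2].astype(np.float32))], np.percentile(q[:,2],[5,50,95]).round(1))
  for n,(x,y,zl,zh) in dict(hex=(569,-267,20,70),hextop=(569,-267,76,95),tin=(496.5,-401.5,15,66),tintop=(496.5,-401.5,64,80)).items():
    q=P[(np.hypot(P[:,0]-x,P[:,1]-y)<50)&(P[:,2]>zl)&(P[:,2]<zh)]
    if len(q)>5: print(nm,n,len(q),[np.round(a,1) for a in cv2.minAreaRect(q[:,:2].astype(np.float32))])
    if n=="hex": np.save(nm+"hex.npy",q)
  q=np.load(nm+"hex.npy"); b=q[(q[:,2]>20)&(q[:,2]<66)]
  print(np.c_[np.degrees(np.arctan2(b[:,1]+267,b[:,0]-569)),np.hypot(b[:,0]-569,b[:,1]+267)][np.argsort(np.arctan2(b[:,1]+267,b[:,0]-569))][::6].round(0).tolist())
im=cv2.imread("pics/top0.png"); im2=cv2.imread("pics/side0.png")
a=cv2.resize(im[135:205,335:435],None,fx=7,fy=7,interpolation=2)
cv2.imwrite("pics/crop1.png",a)
E
```

```text
top three 588 [[579.16, 98.33], [268.68, 94.54], 2.78] [13.1 20.2 60. ]
top two 421 [[548.39, -87.94], [180.05, 94.16], 1.58] [13.1 20.4 60.8]
top hex 202 [array([ 568.3, -267.8]), array([59.2, 55.5]), np.float64(5.3)]
top hextop 224 [array([ 568.4, -267.1]), array([42.4, 41.2]), np.float64(88.2)]
top tin 275 [array([ 497.1, -401.8]), array([45.9, 71.7]), np.float64(64.6)]
top tintop 406 [array([ 496.9, -401.6]), array([43.7, 69. ]), np.float64(64.6)]
[[-179.0, 28.0], [-174.0, 30.0], [64.0, 30.0], [72.0, 30.0], [76.0, 27.0], [84.0, 27.0], [93.0, 26.0], [100.0, 27.0], [110.0, 27.0], [116.0, 28.0], [124.0, 30.0], [131.0, 29.0], [138.0, 27.0], [146.0, 27.0], [155.0, 27.0], [162.0, 27.0], [168.0, 27.0], [175.0, 28.0]]
side three 772 [[579.91, 98.33], [270.29, 97.18], 1.96] [11.8 17.4 54.5]
side two 426 [[548.51, -87.16], [180.39, 97.73], 1.19] [11.7 17.8 57. ]
side hex 219 [array([ 567.6, -259. ]), array([56.5, 47.6]), np.float64(15.2)]
side hextop 72 [array([ 569.3, -265.1]), array([39.5, 37.8]), np.float64(20.0)]
side tin 260 [array([ 499.1, -389.2]), array([46. , 81.4]), np.float64(86.8)]
side tintop 83 [array([ 497.3, -398. ]), array([37.7, 66.8]), np.float64(67.2)]
[[-180.0, 28.0], [14.0, 28.0], [23.0, 28.0], [46.0, 27.0], [53.0, 29.0], [61.0, 18.0], [66.0, 25.0], [69.0, 32.0], [74.0, 29.0], [77.0, 25.0], [81.0, 28.0], [85.0, 24.0], [88.0, 27.0], [94.0, 24.0], [96.0, 27.0], [103.0, 25.0], [104.0, 28.0], [111.0, 27.0], [112.0, 26.0], [119.0, 29.0], [120.0, 24.0], [126.0, 28.0], [131.0, 31.0], [136.0, 26.0], [142.0, 28.0], [149.0, 30.0], [154.0, 27.0], [158.0, 25.0], [165.0, 28.0], [170.0, 26.0], [174.0, 25.0], [179.0, 28.0]]
```

View pics/crop1.png

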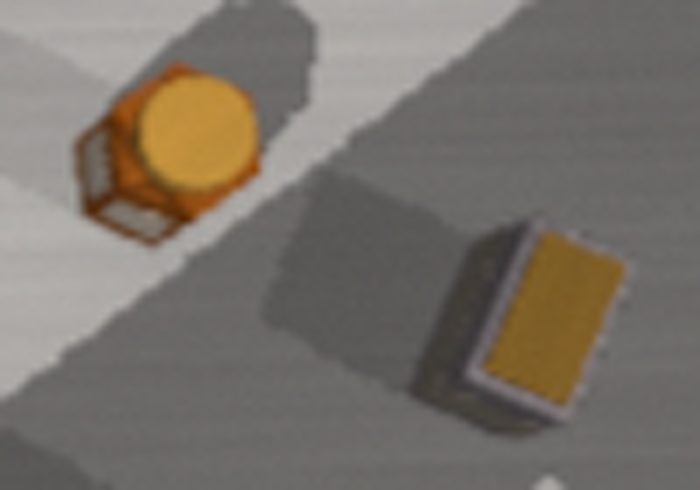

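The crop shows the hex jar's lower corners at about (85,210) and (155,243), and the tin's lid running up and to the right from (520,395) to (590,245). I take the hex flats at yaw 0.12 and the tin grip at yaw -0.443. The tray yaws are 0.045 and 0.025. I'll start with the tin.

{"method": "arm_command", "body": {
  "plan": [
    [1, 0, 0, 0, 0.075],
    [1, 0, 0, 0, 0.075],
    [1, 0, 0, 0, 0.075],
    [1, 0.0312, -0.0112, 0.004, 0],
    [1, 0.0312, -0.0112, 0.004, 0],
    [1, 0.0312, -0.0112, 0.004, 0],
    [1, 0.0312, -0.0112, 0.004, 0],
    [1, 0.0312, -0.0112, 0.004, 0],
    [1, 0.0312, -0.0112, 0.004, 0],
    [1, 0.0312, -0.0112, 0.004, 0],
    [1, 0.0312, -0.0112, 0.004, 0],
    [1, 0.0312, -0.0112, 0.004, 0],
    [1, 0.0312, -0.0112, 0.004, 0],
    [1, 0.0312, -0.0112, 0.004, 0],
    [1, 0.0312, -0.0112, 0.004, 0],
    [1, 0, 0, 0, 0.148],
    [1, 0, 0, 0, 0.148],
    [1, 0, 0, 0, 0.148],
    [1, 0, 0, 0, 0]
  ],
  "newtons": 25
}}

```text
clock: 2.48
eef_pos: [496.9, -401.7, 157.1]
eef_rot: [-3.141, 0.001, -0.443]
wrist_force: [0.6, -0.8, 0.4]
finger_gap: 94.1
finger_force: 0.0
```

{"method": "arm_command", "body": {
  "plan": [
    [1, 0, 0, 0.02, 0],
    [1, 0, 0, 0.02, 0],
    [1, 0, 0, 0.02, 0],
    [1, 0, 0, 0.02, 0],
    [1, 0, 0, 0.02, 0],
    [1, 0, 0, 0.02, 0],
    [1, 0, 0, 0.009, 0],
    [1, 0, 0, 0, 0],
    [-1, 0, 0, 0, 0],
    [-1, 0, 0, 0, 0],
    [-1, 0, 0, 0, 0],
    [-1, 0, 0, 0, 0],
    [-1, 0, 0, 0, 0],
    [-1, 0, 0, 0, 0],
    [-1, 0, 0, 0, 0]
  ]
}}

```text
clock: 4.35
eef_pos: [497.1, -401.9, 28.5]
eef_rot: [3.141, -0.0, -0.444]
wrist_force: [-0.8, -1.5, -0.3]
finger_gap: 43.9
finger_force: 25.0
```

{"method": "arm_command", "body": {
  "plan": [
    [-1, 0, 0, -0.01, 0],
    [-1, 0, 0, -0.02, 0],
    [-1, 0, 0, -0.02, 0],
    [-1, 0, 0, -0.02, 0],
    [-1, 0, 0, -0.02, 0],
    [-1, 0, 0, -0.02, 0],
    [-1, 0, 0, -0.02, 0],
    [-1, 0, 0, 0, -0.148],
    [-1, 0, 0, 0, -0.148],
    [-1, 0, 0, 0, -0.148],
    [-1, 0.0095, -0.0315, 0, 0],
    [-1, 0.0095, -0.0315, 0, 0],
    [-1, 0.0095, -0.0315, 0, 0],
    [-1, 0.0095, -0.0315, 0, 0],
    [-1, 0.0095, -0.0315, 0, 0],
    [-1, 0.0095, -0.0315, 0, 0],
    [-1, 0.0095, -0.0315, 0, 0],
    [-1, 0.0095, -0.0315, 0, 0],
    [-1, 0.0095, -0.0315, 0, 0],
    [-1, 0.0095, -0.0315, 0, 0]
  ]
}}

```text
clock: 6.85
eef_pos: [592.3, -85.8, 159.4]
eef_rot: [3.142, -0.0, -0.0]
wrist_force: [0.4, 0.3, -1.7]
finger_gap: 44.0
finger_force: 25.0
```

{"method": "arm_command", "body": {
  "plan": [
    [-1, 0, 0.001, 0, -0.025],
    [-1, 0, 0, 0.02, 0],
    [-1, 0, 0, 0.02, 0],
    [-1, 0, 0, 0.02, 0],
    [-1, 0, 0, 0.02, 0],
    [-1, 0, 0, 0.02, 0],
    [-1, 0, 0, 0.01, 0],
    [-1, 0, 0, 0.008, 0],
    [-1, 0, 0, 0.004, 0],
    [-1, 0, 0, 0.004, 0],
    [-1, 0, 0, 0, 0],
    [-1, 0, 0, 0, 0]
  ]
}}

```text
clock: 8.35
eef_pos: [592.1, -87.8, 32.6]
eef_rot: [3.142, -0.0, 0.025]
wrist_force: [0.0, -0.6, -2.0]
finger_gap: 44.0
finger_force: 25.0
```

{"method": "arm_command", "body": {
  "plan": [
    [-1, 0, 0, 0.0005, 0],
    [1, 0, 0, 0, 0],
    [1, 0, 0, 0, 0],
    [1, 0, 0, 0, 0],
    [1, 0, 0, 0, 0],
    [1, 0, 0, -0.02, 0],
    [1, 0, 0, -0.02, 0],
    [1, 0, 0, -0.02, 0],
    [1, 0, 0, -0.02, 0],
    [1, 0, 0, -0.02, 0],
    [1, 0, 0, -0.02, 0.025],
    [1, -0.0039, 0.03, 0, 0],
    [1, -0.0039, 0.03, 0, 0],
    [1, -0.0039, 0.03, 0, 0],
    [1, -0.0039, 0.03, 0, 0],
    [1, -0.0039, 0.03, 0, 0],
    [1, -0.0039, 0.03, 0, 0],
    [1, 0, 0, 0, -0.12],
    [1, 0, 0, 0, 0]
  ]
}}

```text
clock: 10.72
eef_pos: [568.7, -268.1, 153.2]
eef_rot: [3.141, -0.001, 0.119]
wrist_force: [-0.1, -0.4, 0.1]
finger_gap: 93.8
finger_force: 0.0
```

```bash
python3 - <<'E'
from h import *
w=cloud(eyes.camera("top")); P=w.reshape(-1,3)
q=P[(np.hypot(P[:,0]-592,P[:,1]+87)<48)&(P[:,2]>60)&(P[:,2]<85)]
print(len(q),cv2.minAreaRect(q[:,:2].astype(np.float32)) if len(q)>5 else 0,np.median(q[:,2]))
E
```

```text
416 ((593.4844360351562, -86.28842163085938), (43.78042984008789, 70.30001831054688), 89.1326675415039) 73.06105345363778
```

The tin is placed on its cell centre and upright. Now the hex jar.

{"method": "arm_command", "body": {
  "plan": [
    [1, 0, -0.001, 0.02, 0],
    [1, 0, 0, 0.02, 0],
    [1, 0, 0, 0.02, 0],
    [1, 0, 0, 0.02, 0],
    [1, 0, 0, 0.02, 0],
    [1, 0, 0, 0.015, 0],
    [1, 0, 0, 0.01, 0],
    [1, 0, 0, 0, 0],
    [-1, 0, 0, 0, 0],
    [-1, 0, 0, 0, 0],
    [-1, 0, 0, 0, 0],
    [-1, 0, 0, 0, 0],
    [-1, 0, 0, 0, 0],
    [-1, 0, 0, 0, 0]
  ]
}}

```text
clock: 12.52
eef_pos: [568.7, -267.0, 27.2]
eef_rot: [3.141, -0.0, 0.12]
wrist_force: [1.0, -1.5, 1.1]
finger_gap: 54.2
finger_force: 24.8
```

{"method": "arm_command", "body": {
  "plan": [
    [-1, 0, 0, -0.01, 0],
    [-1, 0, 0, -0.02, 0],
    [-1, 0, 0, -0.025, 0],
    [-1, 0, 0, -0.025, 0],
    [-1, 0, 0, -0.025, 0],
    [-1, 0, 0, -0.025, 0],
    [-1, 0, 0, -0.01, 0.12],
    [-1, 0.0009, -0.0332, 0, 0],
    [-1, 0.0009, -0.0332, 0, 0],
    [-1, 0.0009, -0.0332, 0, 0],
    [-1, 0.0009, -0.0332, 0, 0],
    [-1, 0.0009, -0.0332, 0, 0],
    [-1, 0.0009, -0.0332, 0, 0],
    [-1, 0.0009, -0.0332, 0, 0],
    [-1, 0.0009, -0.0332, 0, 0],
    [-1, 0.0009, -0.0332, 0, 0],
    [-1, 0.0009, -0.0332, 0, 0],
    [-1, 0.0009, -0.0332, 0, 0],
    [-1, 0, 0, 0, -0.045]
  ]
}}

```text
clock: 14.9
eef_pos: [578.3, 100.5, 168.4]
eef_rot: [-3.141, -0.001, 0.048]
wrist_force: [-1.0, -1.5, -2.5]
finger_gap: 53.9
finger_force: 24.8
```

{"method": "arm_command", "body": {
  "plan": [
    [-1, 0, 0.0015, 0, 0],
    [-1, 0, 0, 0.02, 0],
    [-1, 0, 0, 0.025, 0],
    [-1, 0, 0, 0.025, 0],
    [-1, 0, 0, 0.02, 0],
    [-1, 0, 0, 0.02, 0],
    [-1, 0, 0, 0.01, 0],
    [-1, 0, 0, 0.008, 0],
    [-1, 0, 0, 0.004, 0],
    [-1, 0, 0, 0.004, 0],
    [-1, 0, 0, 0, 0],
    [-1, 0, 0, 0, 0]
  ]
}}

```text
clock: 16.4
eef_pos: [578.6, 96.9, 31.1]
eef_rot: [-3.142, -0.0, 0.045]
wrist_force: [0.3, 0.2, -1.8]
finger_gap: 54.4
finger_force: 24.8
```

{"method": "arm_command", "body": {
  "plan": [
    [-1, 0, 0, 0.0003, 0],
    [1, 0, 0, 0, 0],
    [1, 0, 0, 0, 0],
    [1, 0, 0, 0, 0],
    [1, 0, 0, 0, 0],
    [1, 0, 0, -0.02, 0],
    [1, 0, 0, -0.02, 0],
    [1, 0, 0, -0.02, 0],
    [1, 0, 0, -0.02, 0],
    [1, 0, 0, -0.02, 0],
    [1, 0, 0, -0.02, 0.045],
    [1, -0.02, -0.0206, 0, 0],
    [1, -0.02, -0.0206, 0, 0],
    [1, -0.02, -0.0206, 0, 0],
    [1, -0.02, -0.0206, 0, 0],
    [1, -0.02, -0.0206, 0, 0],
    [1, -0.02, -0.0206, 0, 0],
    [1, -0.02, -0.0206, 0, 0],
    [1, -0.02, -0.0206, 0, 0],
    [1, 0, 0, 0, 0]
  ]
}}

```text
clock: 18.9
eef_pos: [417.8, 262.6, 150.8]
eef_rot: [-3.141, -0.0, 0.002]
wrist_force: [-0.1, 0.3, -0.4]
finger_gap: 94.1
finger_force: 0.0
```

```bash
python3 - <<'E'
from h import *
P=cloud(eyes.camera("top")).reshape(-1,3)
q=P[(np.hypot(P[:,0]-579,P[:,1]-98)<48)&(P[:,2]>82)&(P[:,2]<100)]
print(len(q),q.mean(0),cv2.minEnclosingCircle(q[:,:2].astype(np.float32)),manip.read_state()["eef_pos"])
E
```

```text
210 [578.29092025  97.81464529  89.21428303] ((578.9113159179688, 98.2271499633789), 21.838659286499023) [418.50953361 261.92165464 150.81068739]
```

The hex jar is centred with its top at 89 mm. Now the squat jar.

{"method": "arm_command", "body": {
  "plan": [
    [1, 0, 0, 0.02, 0],
    [1, 0, 0, 0.02, 0],
    [1, 0, 0, 0.02, 0],
    [1, 0, 0, 0.02, 0],
    [1, 0, 0, 0.02, 0],
    [1, 0, 0, 0.015, 0],
    [1, 0, 0, 0.0095, 0],
    [1, 0, 0, 0, 0],
    [-1, 0, 0, 0, 0],
    [-1, 0, 0, 0, 0],
    [-1, 0, 0, 0, 0],
    [-1, 0, 0, 0, 0],
    [-1, 0, 0, 0, 0],
    [-1, 0, 0, 0, 0]
  ]
}}

```text
clock: 20.7
eef_pos: [418.7, 261.7, 26.4]
eef_rot: [-3.142, -0.0, -0.0]
wrist_force: [-0.4, -1.7, 6.2]
finger_gap: 63.0
finger_force: 25.0
```

{"method": "arm_command", "body": {
  "plan": [
    [-1, 0, 0, -0.01, 0],
    [-1, 0, 0, -0.02, 0],
    [-1, 0, 0, -0.025, 0],
    [-1, 0, 0, -0.025, 0],
    [-1, 0, 0, -0.025, 0],
    [-1, 0, 0, -0.025, 0],
    [-1, 0, 0, -0.01, 0],
    [-1, 0.0248, 0.016, 0, 0],
    [-1, 0.0248, 0.016, 0, 0],
    [-1, 0.0248, 0.016, 0, 0],
    [-1, 0.0248, 0.016, 0, 0],
    [-1, 0.0248, 0.016, 0, 0],
    [-1, 0.0248, 0.016, 0, 0],
    [-1, 0.0248, 0.016, 0, 0],
    [-1, 0.0248, 0.016, 0, 0],
    [-1, 0.0248, 0.016, 0, 0],
    [-1, 0.0248, 0.016, 0, 0],
    [-1, 0, 0, 0, -0.045],
    [-1, 0, 0, 0, 0]
  ]
}}

```text
clock: 23.08
eef_pos: [666.3, 101.5, 165.1]
eef_rot: [-3.142, 0.002, 0.044]
wrist_force: [-0.4, -0.5, -2.2]
finger_gap: 63.8
finger_force: 25.0
```

{"method": "arm_command", "body": {
  "plan": [
    [-1, 0, 0, 0.02, 0],
    [-1, 0, 0, 0.025, 0],
    [-1, 0, 0, 0.025, 0],
    [-1, 0, 0, 0.02, 0],
    [-1, 0, 0, 0.02, 0],
    [-1, 0, 0, 0.01, 0],
    [-1, 0, 0, 0.008, 0],
    [-1, 0, 0, 0.004, 0],
    [-1, 0, 0, 0.003, 0],
    [-1, 0, 0, 0, 0],
    [-1, 0, 0, 0, 0]
  ]
}}

```text
clock: 24.45
eef_pos: [666.8, 101.6, 31.5]
eef_rot: [-3.142, -0.001, 0.045]
wrist_force: [0.7, -0.8, -2.9]
finger_gap: 63.3
finger_force: 25.0
```

{"method": "arm_command", "body": {
  "plan": [
    [-1, 0, 0, 0.0008, 0],
    [1, 0, 0, 0, 0],
    [1, 0, 0, 0, 0],
    [1, 0, 0, 0, 0],
    [1, 0, 0, 0, 0],
    [1, 0, 0, -0.02, 0],
    [1, 0, 0, -0.025, 0],
    [1, 0, 0, -0.025, 0],
    [1, 0, 0, -0.025, 0],
    [1, 0, 0, -0.025, 0],
    [1, 0, 0, -0.015, 0.045],
    [1, -0.0168, -0.0252, 0, 0],
    [1, -0.0168, -0.0252, 0, 0],
    [1, -0.0168, -0.0252, 0, 0],
    [1, -0.0168, -0.0252, 0, 0],
    [1, -0.0168, -0.0252, 0, 0],
    [1, -0.0168, -0.0252, 0, 0],
    [1, -0.0168, -0.0252, 0, 0],
    [1, 0, 0, 0, 0]
  ]
}}

```text
clock: 26.82
eef_pos: [548.4, 279.5, 167.0]
eef_rot: [-3.141, -0.001, 0.002]
wrist_force: [0.6, -0.5, 0.2]
finger_gap: 94.0
finger_force: 0.0
```

```bash
python3 - <<'E'
from h import *
P=cloud(eyes.camera("top")).reshape(-1,3)
q=P[(np.hypot(P[:,0]-667,P[:,1]-102)<42)&(P[:,2]>62)&(P[:,2]<85)]
print(len(q),q.mean(0),cv2.minEnclosingCircle(q[:,:2].astype(np.float32)),manip.read_state()["eef_pos"])
E
```

```text
422 [665.18898883 102.75641625  70.77874277] ((666.552001953125, 103.01961517333984), 32.06361770629883) [549.03600046 278.45957466 166.70547525]
```

The squat jar is in place. Now tall jar B goes to tray three's near cell.

{"method": "arm_command", "body": {
  "plan": [
    [1, 0, 0, 0.02, 0],
    [1, 0, 0, 0.02, 0],
    [1, 0, 0, 0.02, 0],
    [1, 0, 0, 0.02, 0],
    [1, 0, 0, 0.02, 0],
    [1, 0, 0, 0.012, 0],
    [1, 0, 0, 0.0085, 0],
    [1, 0, 0, 0, 0],
    [-1, 0, 0, 0, 0],
    [-1, 0, 0, 0, 0],
    [-1, 0, 0, 0, 0],
    [-1, 0, 0, 0, 0],
    [-1, 0, 0, 0, 0],
    [-1, 0, 0, 0, 0]
  ],
  "newtons": 30
}}

```text
clock: 28.62
eef_pos: [549.1, 278.1, 45.0]
eef_rot: [-3.142, -0.0, -0.0]
wrist_force: [-0.5, 0.3, 2.4]
finger_gap: 59.8
finger_force: 30.0
```

{"method": "arm_command", "body": {
  "plan": [
    [-1, 0, 0, -0.01, 0],
    [-1, 0, 0, -0.02, 0],
    [-1, 0, 0, -0.025, 0],
    [-1, 0, 0, -0.025, 0],
    [-1, 0, 0, -0.025, 0],
    [-1, 0, 0, -0.025, 0],
    [-1, -0.0072, 0.023, 0, 0],
    [-1, -0.0072, 0.023, 0, 0],
    [-1, -0.0072, 0.023, 0, 0],
    [-1, -0.0072, 0.023, 0, 0],
    [-1, -0.0072, 0.023, 0, 0],
    [-1, -0.0072, 0.023, 0, 0],
    [-1, -0.0072, 0.023, 0, 0],
    [-1, -0.0072, 0.023, 0, 0],
    [-1, 0, 0, 0, -0.045],
    [-1, 0, 0, 0, 0]
  ]
}}

```text
clock: 30.62
eef_pos: [491.5, 94.0, 176.0]
eef_rot: [-3.141, -0.001, 0.044]
wrist_force: [-0.2, -0.0, -3.4]
finger_gap: 59.9
finger_force: 30.0
```

Target TCP height is about 49.5 mm.

{"method": "arm_command", "body": {
  "plan": [
    [-1, 0, 0, 0.02, 0],
    [-1, 0, 0, 0.025, 0],
    [-1, 0, 0, 0.02, 0],
    [-1, 0, 0, 0.02, 0],
    [-1, 0, 0, 0.02, 0],
    [-1, 0, 0, 0.009, 0],
    [-1, 0, 0, 0.005, 0],
    [-1, 0, 0, 0.004, 0],
    [-1, 0, 0, 0.0025, 0],
    [-1, 0, 0, 0, 0],
    [-1, 0, 0, 0, 0]
  ]
}}

```text
clock: 32.0
eef_pos: [491.5, 94.1, 49.6]
eef_rot: [-3.142, -0.0, 0.045]
wrist_force: [1.2, -0.7, -4.3]
finger_gap: 59.8
finger_force: 30.0
```

{"method": "arm_command", "body": {
  "plan": [
    [-1, 0, 0, 0.0006, 0],
    [1, 0, 0, 0, 0],
    [1, 0, 0, 0, 0],
    [1, 0, 0, 0, 0],
    [1, 0, 0, 0, 0],
    [1, 0, 0, -0.02, 0],
    [1, 0, 0, -0.0275, 0],
    [1, 0, 0, -0.0275, 0],
    [1, 0, 0, -0.0275, 0],
    [1, 0, 0, -0.0275, 0.045],
    [1, 0.0006, -0.0308, 0, 0],
    [1, 0.0006, -0.0308, 0, 0],
    [1, 0.0006, -0.0308, 0, 0],
    [1, 0.0006, -0.0308, 0, 0],
    [1, 0.0006, -0.0308, 0, 0],
    [1, 0.0006, -0.0308, 0, 0],
    [1, 0.0006, -0.0308, 0, 0],
    [1, 0.0006, -0.0308, 0, 0],
    [1, 0.0006, -0.0308, 0, 0],
    [1, 0.0006, -0.0308, 0, 0]
  ]
}}

```text
clock: 34.5
eef_pos: [497.4, 403.1, 178.7]
eef_rot: [3.142, 0.0, -0.0]
wrist_force: [0.5, -0.9, 0.5]
finger_gap: 93.9
finger_force: 0.0
```

```bash
python3 - <<'E'
from h import *
P=cloud(eyes.camera("top")).reshape(-1,3)
q=P[(np.hypot(P[:,0]-491,P[:,1]-94)<48)&(P[:,2]>112)&(P[:,2]<130)]
print(len(q),q.mean(0),cv2.minEnclosingCircle(q[:,:2].astype(np.float32)),manip.read_state()["eef_pos"])
E
```

```text
366 [491.08115812  94.94458993 119.88419134] ((491.6039123535156, 95.32013702392578), 27.793415069580078) [496.73528526 405.93115642 178.34725322]
```

{"method": "arm_command", "body": {
  "plan": [
    [1, 0, 0, 0, 0],
    [1, 0, 0, 0.02, 0],
    [1, 0, 0, 0.025, 0],
    [1, 0, 0, 0.025, 0],
    [1, 0, 0, 0.025, 0],
    [1, 0, 0, 0.02, 0],
    [1, 0, 0, 0.01, 0],
    [1, 0, 0, 0.008, 0],
    [1, 0, 0, 0, 0],
    [-1, 0, 0, 0, 0],
    [-1, 0, 0, 0, 0],
    [-1, 0, 0, 0, 0],
    [-1, 0, 0, 0, 0],
    [-1, 0, 0, 0, 0],
    [-1, 0, 0, 0, 0]
  ]
}}

```text
clock: 36.42
eef_pos: [497.5, 402.1, 45.9]
eef_rot: [-3.142, -0.0, -0.0]
wrist_force: [-0.5, -0.4, 2.8]
finger_gap: 59.9
finger_force: 30.0
```

{"method": "arm_command", "body": {
  "plan": [
    [-1, 0, 0, -0.01, 0],
    [-1, 0, 0, -0.02, 0],
    [-1, 0, 0, -0.025, 0],
    [-1, 0, 0, -0.03, 0],
    [-1, 0, 0, -0.03, 0],
    [-1, 0, 0, -0.03, 0],
    [-1, 0, 0, -0.025, 0],
    [-1, 0, 0, 0, 0]
  ]
}}

```text
clock: 37.42
eef_pos: [497.9, 402.5, 218.7]
eef_rot: [-3.139, -0.004, -0.0]
wrist_force: [-0.6, -0.1, -2.7]
finger_gap: 59.9
finger_force: 30.0
```

{"method": "arm_command", "body": {
  "plan": [
    [-1, 0.0004, 0.015, 0, 0],
    [-1, 0.0004, 0.028, 0, 0],
    [-1, 0.0004, 0.028, 0, 0],
    [-1, 0.0004, 0.028, 0, 0],
    [-1, 0.0004, 0.028, 0, 0],
    [-1, 0.0004, 0.028, 0, 0],
    [-1, 0.0004, 0.028, 0, 0],
    [-1, 0.0004, 0.028, 0, 0],
    [-1, 0.0004, 0.028, 0, 0],
    [-1, 0.0004, 0.028, 0, 0],
    [-1, 0.0004, 0.028, 0, 0],
    [-1, 0.0004, 0.028, 0, 0],
    [-1, 0.0004, 0.028, 0, 0],
    [-1, 0.0004, 0.028, 0, 0],
    [-1, 0.0004, 0.028, 0, 0],
    [-1, 0.0004, 0.028, 0, 0],
    [-1, 0.0004, 0.028, 0, 0],
    [-1, 0.0004, 0.028, 0, 0],
    [-1, 0, 0, 0, -0.025],
    [-1, 0, 0, 0, 0]
  ]
}}

```text
clock: 39.92
eef_pos: [503.9, -88.7, 215.1]
eef_rot: [-3.141, 0.001, 0.025]
wrist_force: [0.1, 0.0, -2.1]
finger_gap: 59.6
finger_force: 30.0
```

{"method": "arm_command", "body": {
  "plan": [
    [-1, 0, 0, 0.02, 0],
    [-1, 0, 0, 0.025, 0],
    [-1, 0, 0, 0.025, 0],
    [-1, 0, 0, 0.025, 0],
    [-1, 0, 0, 0.02, 0],
    [-1, 0, 0, 0.02, 0],
    [-1, 0, 0, 0.012, 0],
    [-1, 0, 0, 0.009, 0],
    [-1, 0, 0, 0.005, 0],
    [-1, 0, 0, 0.004, 0],
    [-1, 0, 0, 0, 0],
    [-1, 0, 0, 0, 0]
  ]
}}

```text
clock: 41.42
eef_pos: [504.7, -89.0, 51.0]
eef_rot: [3.142, -0.0, 0.025]
wrist_force: [-0.1, 0.4, -2.2]
finger_gap: 60.0
finger_force: 30.0
```

Lower about 1 mm, release, rise and back away toward the robot at height.

{"method": "arm_command", "body": {
  "plan": [
    [-1, 0, 0, 0.0008, 0],
    [-1, 0, 0, 0, 0],
    [1, 0, 0, 0, 0],
    [1, 0, 0, 0, 0],
    [1, 0, 0, 0, 0],
    [1, 0, 0, 0, 0],
    [1, 0, 0, -0.02, 0],
    [1, 0, 0, -0.0275, 0],
    [1, 0, 0, -0.0275, 0],
    [1, 0, 0, -0.0275, 0],
    [1, 0, 0, -0.0275, 0],
    [1, 0, 0, -0.03, 0],
    [1, -0.02, 0.02, 0, 0],
    [1, -0.025, 0.025, 0, 0],
    [1, -0.025, 0.025, 0, 0],
    [1, -0.025, 0.025, 0, 0],
    [1, -0.01, 0.025, 0, 0],
    [1, 0, 0.02, 0, 0],
    [1, 0, 0, 0, 0]
  ]
}}

```text
clock: 43.8
eef_pos: [403.3, -232.3, 209.8]
eef_rot: [-3.141, 0.0, 0.023]
wrist_force: [-0.4, 0.1, 1.3]
finger_gap: 93.8
finger_force: 0.0
```

```bash
python3 - <<'E'
from h import *
c=eyes.camera("top"); P=cloud(c).reshape(-1,3)
cv2.imwrite("pics/top1.png",c["img"]); cv2.imwrite("pics/side1.png",eyes.camera("side")["img"])
for n,x,y,zl in(("tallT3",491,94,112),("hex",579,98,82),("squat",667,102,62),("tall2",504,-89,112),("tin",592,-87,62),("sauce",413,-254,104)):
    q=P[(np.hypot(P[:,0]-x,P[:,1]-y)<42)&(P[:,2]>zl)&(P[:,2]<zl+18)]
    print(n,len(q),q.mean(0).round(1) if len(q) else 0,"top",np.median(q[:,2]).round(1),"spread",q[:,2].std().round(1))
E
```

```text
tallT3 365 [491.1  94.9 120. ] top 120.1 spread 1.8
hex 210 [578.3  97.8  89.3] top 89.4 spread 2.1
squat 422 [665.4 102.8  70.7] top 70.7 spread 2.0
tall2 375 [504.  -87.1 119.8] top 119.9 spread 1.8
tin 418 [591.5 -85.9  72.8] top 73.2 spread 3.0
sauce 0 0 top nan spread nan
  return _methods._mean(a, axis=axis, dtype=dtype,
  ret = ret.dtype.type(ret / rcount)
  ret = _var(a, axis=axis, dtype=dtype, out=out, ddof=ddof,
  arrmean = um.true_divide(arrmean, div, out=arrmean,
  ret = ret.dtype.type(ret / rcount)
```

View pics/side1.png

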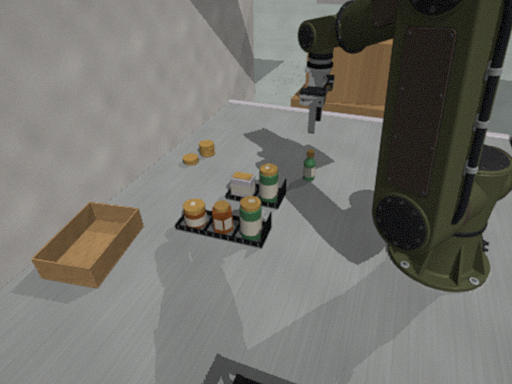

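The side view shows every item upright in its cell: squat (195,210), hex (222,217) and tall (251,217) in tray three, tin (243,183) and tall (269,182) in tray two. The sauce bottle still stands at (310,166), and the gripper is clear well above it.

```bash
python3 -c "
from cell import ticket
print(ticket.sign_off())"
```

```text
the job is handed in; nothing more can be done
None
```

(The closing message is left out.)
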